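# Find the key that unlocks the roll-top piece box

## Robot

A 6-joint arm with a two-finger parallel gripper is mounted at the origin on the work surface. World frame = base frame: x ahead of the robot, y to its left, z up, the work surface at z = 0. Lengths are in m, angles in rad, forces in N, time in s.
With the tool pointing down it reaches from about 0.375 to 0.9 m from the base axis. Payload 3.1 kg.
Tool frame: the origin (TCP) lies at the very end of the fingers, on their centre line; the grasp point (between the pads) lies 19 mm behind it (manip.grasp_offset is the distance from the TCP to the grasp point, in m); y points along the fingers, z is the direction in which the jaws open and shut, and the axes are right-handed (so a half turn about y gives the same grasp; the last joint's range is limited). The gripper opens to 85 mm and grips with 20 to 120 N. Pads are 22 mm wide; open, the fingers measure 114 mm over their backs; the gripper's body (76 mm by 85 mm) begins 54 mm behind the grasp point. The pads swing forward as they close: fully open they stand 13 mm farther back than shut.
Start: joints at [-1.321, 0.527, 1.433, -0, 1.181, -0.178], TCP at [0.26, -0.568, 0.231] pointing down, gripper open.
Joint ranges: [-3.08, 3.08], [-0.75, 2.2], [0.22, 2.44], [-1.43, 4.57], [0, 2.65], [-2.85, 2.85]. Speed limits (rad/s): [2.79, 2.79, 3.14, 3.14, 3.14, 3.14].

## Interface

Orientations are given as a unit quaternion [x, y, z, w].
In Python, from station import manip gives the robot as it stands.
- The arm moves only by the tool apply_moves, never from a script. Its argument "motion" is a list of rows, each a list of 5 numbers: the finger opening in mm, from 0 to 85.4, then the shift along the tool's x, y, z in units of 30 mm (1.0 is 30 mm), then the turn about the tool's y in units of 10 degrees (1.0 is 10 degrees). In form: [[fingers, x, y, z, twist], ...]. A call has 1 to 12 rows; each row is the pose to reach, as a shift and turn from the pose commanded when the call began, along the tool's axes at that moment; what a row does not reach only later rows make up. A row lasts 1/8 s, in which the tool goes at most 62.5 mm and 10.7 degrees, less where a joint would pass 70% of its speed; a pose out of reach is approached as far as the arm can. A call with a gripper value outside its range is refused whole. The fingers move at their own pace and stop on an object; "squeeze" is the grip in N (left out, the last holds). Time passes only in rows, so rows that repeat a pose let the fingers close. It gives the time, the measured TCP pose, the force and the opening at its end, in the units of the state.
- manip.sense(): the state, without advancing time (a new reading comes with each control period).
- manip.snapshot(name): name is "scene" or "top" or "wrist"; returns the picture (420x560x3 uint8, red, green, blue); there is no depth.
- manip.get_calibration(name): a dict with "intrinsics" (3x3 intrinsics, pixels), "dist_coeffs" ([k1, k2, p1, p2, k3] as OpenCV has them; the pictures are not rectified), "extrinsics" (4x4, takes a point from camera to world coordinates). Camera axes: x right, y up, looking along -z (the intrinsics and any distortion apply to the point x, -y, -z); pixel columns grow to the right and rows downward; lengths in m; the calibration is good to about 2 mm. A picture is of the moment at which its call begins: read the wrist's pose just before it. get_calibration takes no time and is no camera call; for the wrist camera it gives the pose at the moment of the call.
- manip.sign_off(): hands the job in, once; it reports no verdict.
The state is a dict: "t": time; "q": joint angles; "qd": joint speeds; "tau": joint torques, N m; "tcp_pos": TCP position; "tool_rot": TCP orientation; "force": force on the tool from outside, world axes, zero at the start; "ft_torque": the same for the moment, N m; "finger_gap": opening from 0.0 (shut) to 1.0 (fully open).
Only numpy, scipy, OpenCV 4.12 (cv2) and the standard library are available. Lean on these libraries where they do the work, as an engineer would, in place of code of your own. Each camera call takes 0.05 s, during which the arm holds its last target.

## Task

One of the three keys in the rack unlocks the roll-top box: try them in its lock, pushed fully down and turned clockwise, and hang each one that will not turn back in the rack. Turn the right key as far as it goes (some 80 degrees), so that the shutter rolls open, ease it back to where it went in without letting its spring snap it, and leave it standing in the lock. Do not disturb the rooks, pawn, egg timer or ashtray.

Things in the scene. Friction and masses are not known exactly. Their poses are not given: they have to be found in the camera images.
- box: roll-top dark wooden piece box, fixed, 180 (x) x 250 (y) mm, 122 high, origin centre of underside, front to -x. Its lock case, 70 x 70 mm, 50 high, with a brass top plate, stands against its front, centred 125 mm from the origin towards the box's -x
- keyhole (a point): centre of the keyhole, on the brass plate 50 mm above the stool; the box's axes. Plate 6 mm thick, hollow below. Shank hole 13 x 13 mm, with an 8 mm wide slot for the bit towards the box's -y, to 24 mm from the centre. A key goes straight down, bit (key +x) towards the box's -y, until its collar rests on the plate (key origin at this point); only then (within 1 mm) can it turn, clockwise from above
- turn (a joint): spring arm hidden in the lock, rad, 0 at rest. A hidden ward, drawn anew each time, stops two of the keys at 0.2 to 0.4 rad: by 0.75 rad of hand turn they only strain (over 0.2 N m) and the arm stays 0. The right key, with play, moves it from 0.6 to 0.95 rad on: about 0.3 at 1.15, 0.55 at 1.4; stop 0.65. The spring pushes back with 0.06 to 0.1 N m; ease it back at 1 rad/s or less, 2 is a snap
- bolt (a joint): brass bolt, m. 0 = locked; the right key pushes it back, towards the lock's front, from about 0.5 rad of turn on; about 0.010 (fully back) at 1.4 rad; a wrong key may nudge it by up to 0.005. It stays where it is when the key goes back. A small red mark on the brass plate, on the side away from the slot, moves with it
- shutter (a joint): roll-top shutter, rad. 0 = closed, held by the bolt; once the bolt is back by about 0.008 it rolls open by itself to 1.2 in about 3 s
- rack: oak key rack, fixed, 56 (x) x 196 (y) mm, 50 high, origin centre of underside. Top 8 mm thick, hollow below. Three holes for shanks at y = +58, 0, -58 mm; each 11 mm wide in x, reaching from 7 mm on the +y to 26 mm on the -y side of the shank's place. Keys hang with bits towards the rack's -y and collars on the top (key origin 50 mm above the stool)
- key_red: key with a red plastic head, 60 g, hanging upright in the rack; x, y, z as for the others. Origin: centre of the collar's underside, z up. Collar: steel disc 24 mm across, 4 thick. Head: flat disc 36 mm across in the key's x-z plane, 10 thick along y, from 9 to 45 mm above the origin; grip it across the thickness, fingertips at least 6 mm above the origin
- key_blue: key with a blue head, the same size and origin as the red. Below the origin: round shank 8 mm across, 49 long, with a flat bit 4 mm thick along y reaching 19 mm from the axis towards +x only, from 8 to 44 mm down, with a gap at a height that differs from key to key. White stripe on the head's edge and white mark on the collar: the +x (bit) side
- key_yellow: key with a yellow head, otherwise like the red and blue ones; nothing visible tells which of the three fits
- rook_a: cream plastic rook, 34 mm across the foot, 57 mm high, origin centre of its foot; loose, leave alone
- rook_b: second cream rook, the same; leave alone
- pawn: dark pawn, 30 mm across, 45 mm high, origin centre of its foot; loose, leave alone
- timer: orange egg-shaped timer, 62 mm across, 66 mm high, origin centre of its underside; loose, leave alone
- ashtray: empty round glass ashtray, 84 mm across, 30 mm high, origin centre of its underside; loose, leave alone and empty
- clock: grey game clock, fixed, 55 (x) x 150 (y) mm, 56 mm high, origin centre of its underside
Not all that is in view belongs to the job. Leave any pink look-alike of the key_blue alone. What is shaped like the key_yellow but green is not meant.

How it is judged:
On the way, in this order (a step that is already met when the one before it is completed fails the run):
1. the right key is turned: the bolt is drawn back (value of joint bolt above 0.007 m and value of joint turn above 0.3 rad), for 0.1 s.
2. the key is eased back to where it went in (value of joint turn below 0.1 rad), for 0.2 s.
At the end, for the whole second after the job is handed in: bolt back over 7 mm, shutter open over 1.0 rad, return arm within 0.1 rad of rest; one key upright in the lock (7 mm of the keyhole, collar 6 mm of the plate, tilt < 0.2 rad), the others hanging in the rack (collar 8 mm of its top, tilt < 0.3 rad), all at rest (value of joint bolt above 0.007 m and value of joint shutter above 1 rad and value of joint turn below 0.1 rad and ((horizontal distance between key_red and keyhole below 0.007 m and height (world z) of key_red below 0.056 m and angle between key_red's own z axis and vertical below 0.2 rad) or (x of key_red in the frame of rack between -0.015 and 0.015 m and y of key_red in the frame of rack between -0.085 and 0.085 m and height (world z) of key_red between 0.042 and 0.058 m and angle between key_red's own z axis and vertical below 0.3 rad)) and ((horizontal distance between key_blue and keyhole below 0.007 m and height (world z) of key_blue below 0.056 m and angle between key_blue's own z axis and vertical below 0.2 rad) or (x of key_blue in the frame of rack between -0.015 and 0.015 m and y of key_blue in the frame of rack between -0.085 and 0.085 m and height (world z) of key_blue between 0.042 and 0.058 m and angle between key_blue's own z axis and vertical below 0.3 rad)) and ((horizontal distance between key_yellow and keyhole below 0.007 m and height (world z) of key_yellow below 0.056 m and angle between key_yellow's own z axis and vertical below 0.2 rad) or (x of key_yellow in the frame of rack between -0.015 and 0.015 m and y of key_yellow in the frame of rack between -0.085 and 0.085 m and height (world z) of key_yellow between 0.042 and 0.058 m and angle between key_yellow's own z axis and vertical below 0.3 rad)) and ((horizontal distance between key_red and keyhole below 0.007 m and height (world z) of key_red below 0.056 m and angle between key_red's own z axis and vertical below 0.2 rad) or (horizontal distance between key_blue and keyhole below 0.007 m and height (world z) of key_blue below 0.056 m and angle between key_blue's own z axis and vertical below 0.2 rad) or (horizontal distance between key_yellow and keyhole below 0.007 m and height (world z) of key_yellow below 0.056 m and angle between key_yellow's own z axis and vertical below 0.2 rad)) and linear speed of each of key_red, key_blue, key_yellow below 0.02 m/s); the robot touches nothing.
It fails at once if the lock's return arm snaps back (faster than 2 rad/s) (velocity of joint turn below -2 rad/s).
It fails at once if something is disturbed: the rooks or the pawn moved more than 20 mm or tipped ((distance of rook_a from where it was at the start of the episode above 0.02 m or angle between rook_a's own z axis and vertical above 0.4 rad) or (distance of rook_b from where it was at the start of the episode above 0.02 m or angle between rook_b's own z axis and vertical above 0.4 rad) or (distance of pawn from where it was at the start of the episode above 0.02 m or angle between pawn's own z axis and vertical above 0.4 rad)).
It fails at once if something is disturbed: the egg timer moved more than 20 mm or tipped ((distance of timer from where it was at the start of the episode above 0.02 m or angle between timer's own z axis and vertical above 0.4 rad)).
It fails at once if something is disturbed: the ashtray moved more than 20 mm or tipped ((distance of ashtray from where it was at the start of the episode above 0.02 m or angle between ashtray's own z axis and vertical above 0.4 rad)).
It also fails if it takes over 72 s, if anything falls off the work surface, if the arm or the gripper's body presses on something with over 40 N, if the wrist force passes 120 N, or if a joint passes its speed limit or range.

## Working session

There is one attempt and no reset: what is moved stays moved. The work goes in short steps, Python scripts to look and compute and a tool call to move; the robot and the scene stay as the last step left them, time stands still between calls to the robot, and variables do not carry over. Pictures are saved under pics/ and viewed, and the job is handed in when it is done.

Besides the shell and the picture viewer there is one more tool, called in YAML: its name, and indented under it one key for each argument. apply_moves: Moves the arm, as the interface text tells. Its arguments: {"type":"object","properties":{"motion":{"type":"array"},"squeeze":{"type":"number"}},"required":["motion"]}

```bash
ls; mkdir -p pics
python3 - <<'E'
from station import manip
import cv2
s=manip.sense(); print({k:s[k] for k in s})
for n in("scene","top","wrist"):
    c=manip.get_calibration(n);print(n,c)
    cv2.imwrite(f"pics/{n}0.png",manip.snapshot(n)[:,:,::-1])
E
```

```text
pics
{'t': 0.0, 'q': array([-1.32047900e+00,  5.28491191e-01,  1.43391107e+00,  3.24822311e-05,
        1.18137015e+00, -1.78456293e-01]), 'qd': array([ 0.00225576,  0.00010285,  0.00032561,  0.00136929, -0.00075792,
        0.000277  ]), 'tau': array([-1.52652323e-03, -4.42351234e+01, -1.78027689e+01, -1.90808678e-04,
        8.63697322e-03,  6.51300411e-06]), 'tcp_pos': array([ 0.25972808, -0.56769464,  0.23031544]), 'tool_rot': array([-0.15044849,  0.69169007, -0.69014898,  0.15041435]), 'force': array([ 0.72894169, -0.27718473, -0.13685234]), 'ft_torque': array([ 0.03462889, -0.04436976,  0.00987647]), 'finger_gap': 1.0007547513371404}
scene {'intrinsics': array([[492.05196819,   0.        , 278.6581216 ],
       [  0.        , 492.05196819, 210.42320344],
       [  0.        ,   0.        ,   1.        ]]), 'dist_coeffs': array([-0.15674235,  0.        ,  0.        ,  0.        ,  0.        ]), 'extrinsics': array([[ 0.86963658, -0.41912735,  0.26089169,  0.84794935],
       [ 0.49368121,  0.74183558, -0.45382687, -0.49248503],
       [-0.00332748,  0.52346178,  0.85204266,  1.0
[... 511 characters left out ...]
3],
       [ 7.14346900e-04,  2.04753506e-01,  9.78813308e-01,
         8.56934371e-01],
       [ 0.00000000e+00,  0.00000000e+00,  0.00000000e+00,
         1.00000000e+00]])}
wrist {'intrinsics': array([[315.67314972,   0.        , 278.28964675],
       [  0.        , 315.67314972, 209.77021545],
       [  0.        ,   0.        ,   1.        ]]), 'dist_coeffs': array([-0.05899625,  0.        ,  0.        ,  0.        ,  0.        ]), 'extrinsics': array([[ 0.41581584,  0.86683741,  0.27511833,  0.33033256],
       [-0.90944729,  0.39689013,  0.12403164, -0.53603046],
       [-0.00167648, -0.30177994,  0.95337613,  0.37406633],
       [ 0.        ,  0.        ,  0.        ,  1.        ]])}
```

View pics/scene0.png

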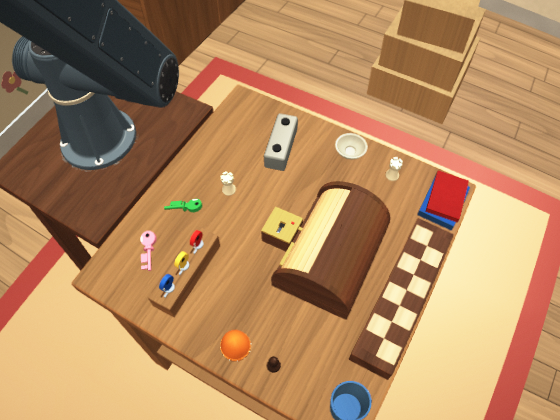

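View pics/top0.png

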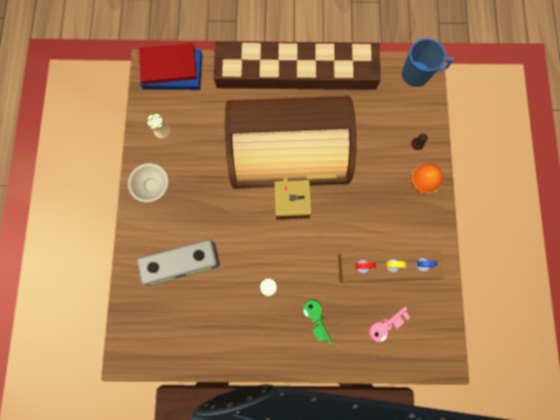

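View pics/wrist0.png

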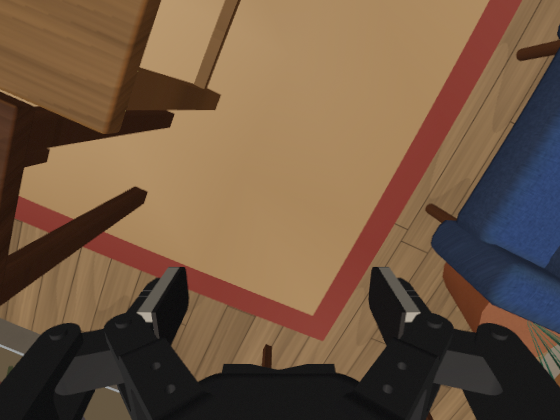

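Run:
```python
import cv2,numpy as np
t=cv2.imread("pics/top0.png")
a=cv2.resize(t[245:290,330:450],None,fx=6,fy=6,interpolation=cv2.INTER_CUBIC)
b=cv2.resize(t[170:225,262:322],None,fx=6,fy=6,interpolation=cv2.INTER_CUBIC)
cv2.imwrite("pics/cropA.png",a);cv2.imwrite("pics/cropB.png",b)
```

```text
(no output)
```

View pics/cropA.png

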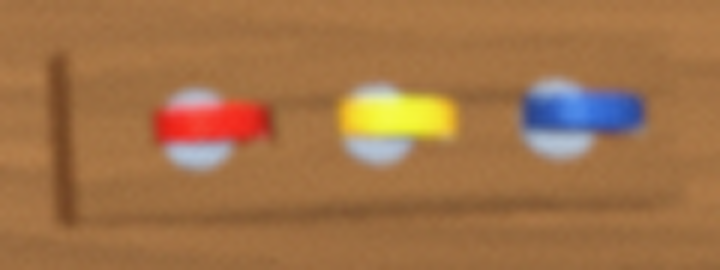

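View pics/cropB.png

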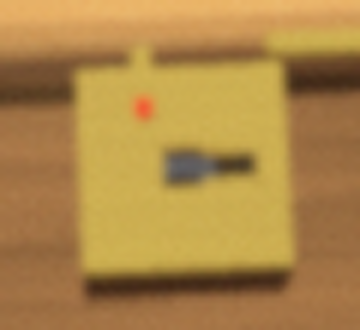

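```bash
cat > h.py <<'E'
import numpy as np,cv2
from station import manip
from scipy.spatial.transform import Rotation as R
def ray(cal,uv):
    p=cv2.undistortPoints(np.array([[uv]],float),cal["intrinsics"],cal["dist_coeffs"])[0,0]
    E=cal["extrinsics"]; return E[:3,3],E[:3,:3]@np.array([p[0],-p[1],-1.])
def onz(cal,uv,z):
    o,d=ray(cal,uv); return o+d*(z-o[2])/d[2]
def proj(cal,P):
    E=cal["extrinsics"];p=E[:3,:3].T@(np.array(P)-E[:3,3]);p=np.array([[p[0],-p[1],-p[2]]])
    return cv2.projectPoints(p,np.zeros(3),np.zeros(3),cal["intrinsics"],cal["dist_coeffs"])[0][0,0]
def target(P,jaw):
    """print rows units to reach TCP P (world), jaw: horizontal angle (deg) of tool z; returns units"""
    s=manip.sense();M=R.from_quat(s["tool_rot"]).as_matrix()
    d=M.T@(np.array(P)-s["tcp_pos"])/.03
    z=M[:,2];a=np.degrees(np.arctan2(z[1],z[0]))
    # rotation about tool y (pointing down) positive = clockwise seen from above
    tw=-(((jaw-a)+90)%180-90)/10
    print("shift units",d.round(3),"twist",round(tw,3),"alt",round(tw-18*np.sign(tw),3),"jaw now",round(a,2),"tcp",s["tcp_pos"].round(4),"ydir",M[:,1].round(4),"t",round(s["t"],2),"q",s["q"].round(2))
def shot(n,name):
    cal=manip.get_calibration(n);im=manip.snapshot(n)[:,:,::-1].copy();cv2.imwrite(f"pics/{name}.png",im);return cal,im
E
python3 - <<'E'
from h import *
c=manip.get_calibration("top")
for n,u,v in (("red",362.8,266.7),("yel",393,266),("blue",423.2,264.8)):
    print(n,onz(c,(u,v),.054))
print("hole",onz(c,(262+182/6,170+167/6),.05))
print("slot end",onz(c,(262+255/6,170+163/6),.05),"mark",onz(c,(262+144/6,170+108/6),.05))
for n,u,v in (("platc",75,70),("",285,62),("",295,268),("",85,275)):print(onz(c,(262+u/6,170+v/6),.05))
for n,u,v,z in(("pawn",419,140,.03),("timer",428,178,.03),("rook",268,287,.057),("rook2",155,120,.057),("clock",200,255,.056),("green",312,308,0.01),("pink",378,330,.01)):print(n,onz(c,(u,v),z))
target([.25,-.2,.25],90)
E
```

```text
red [ 0.44279211 -0.14636567  0.054     ]
yel [ 0.44477608 -0.20443151  0.054     ]
blue [ 0.44772795 -0.26252595  0.054     ]
hole [ 0.57821722 -0.01013834  0.05      ]
slot end [ 0.57984355 -0.0344858   0.05      ] mark [0.59837962 0.00272076 0.05      ]
[0.61131326 0.02604338 0.05      ]
[ 0.61484443 -0.04458032  0.05      ]
[ 0.54433104 -0.04771179  0.05      ]
[0.54124525 0.02170156 0.05      ]
pawn [ 0.71088996 -0.27703901  0.03      ]
timer [ 0.62791116 -0.29098069  0.03      ]
rook [0.40249553 0.03513559 0.057     ]
rook2 [0.73824965 0.2741316  0.057     ]
clock [0.46176827 0.16741321 0.056     ]
green [ 0.36314657 -0.05137917  0.01      ]
pink [ 0.32262451 -0.18090751  0.01      ]
shift units [ -4.802  -0.628 -11.288] twist 2.457 alt -15.543 jaw now -65.43 tcp [ 0.2598 -0.5678  0.2305] ydir [-4.0e-04  1.7e-03 -1.0e+00] t 0.15 q [-1.32  0.53  1.43  0.    1.18 -0.18]
```

Run:
```python
from h import *
target([.445,-.20,.21],2.4)
```

```text
shift units [-10.713   0.703  -8.583] twist -6.783 alt 11.217 jaw now -65.43 tcp [ 0.2598 -0.5678  0.2305] ydir [-4.0e-04  1.7e-03 -1.0e+00] t 0.15 q [-1.32  0.53  1.43  0.    1.18 -0.18]
```

apply_moves:
  motion:
    - [85,-1.3,0.1,-1.1,-0.85]
    - [85,-2.7,0.2,-2.1,-1.7]
    - [85,-4.0,0.3,-3.2,-2.55]
    - [85,-5.4,0.35,-4.3,-3.4]
    - [85,-6.7,0.4,-5.4,-4.25]
    - [85,-8.0,0.5,-6.4,-5.1]
    - [85,-9.4,0.6,-7.5,-5.95]
    - [85,-10.7,0.7,-8.6,-6.78]
    - [85,-10.7,0.7,-8.6,-6.78]
    - [85,-10.7,0.7,-8.6,-6.78]

```text
t: 1.4
tcp_pos: [0.4446, -0.2006, 0.2103]
tool_rot: [0.51, -0.489, 0.49, -0.51]
force: [-1.1, 0.0, 0.4]
finger_gap: 1.002
```

Run:
```python
from h import *
cal,im=shot("wrist","w1")
target([.445,-.20,.21],2.4)
print(manip.sense()["finger_gap"])
for n,p in (("red",[.4428,-.1464,.054]),("yel",[.4448,-.2044,.054]),("blue",[.4477,-.2625,.054]),("hole",[.578,-.0105,.05])): print(n,proj(cal,p))
np.save("w1.npy",cal,allow_pickle=True)
```

```text
shift units [-0.038  0.012  0.017] twist -0.01 alt 17.99 jaw now 2.3 tcp [ 0.4445 -0.2012  0.2104] ydir [ 2.e-04 -7.e-04 -1.e+00] t 1.45 q [-0.65  0.37  1.79 -0.    0.97 -0.69]
0.9939172910952219
red [278.44589052 135.74156848]
yel [278.02840514 195.95945536]
blue [278.51651895 250.01413905]
hole [442.31214313 -16.34193699]
```

View pics/w1.png

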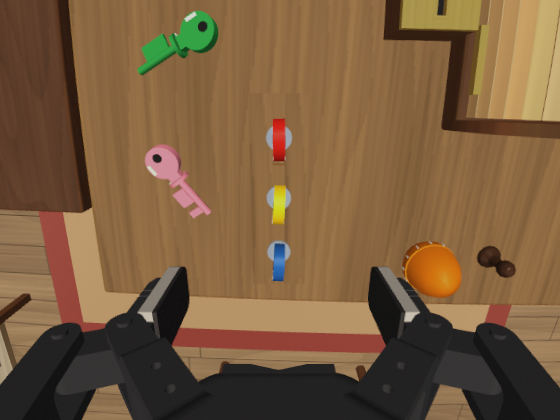

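Run:
```python
from h import *
cal=np.load("w1.npy",allow_pickle=True).item();im=cv2.imread("pics/w1.png")
for n,v in (("red",139),("yel",198),("blue",252)):
    c=im[v-22:v+26,258:300].astype(int)
    b,g,r=c[...,0],c[...,1],c[...,2]
    m=((b>130)&(abs(b-r)<70)&(g>120)&(r>110)).astype(np.uint8)
    ys,xs=np.nonzero(m)
    pts=np.c_[xs+258,ys+v-22].astype(np.float32)
    hull=cv2.convexHull(pts.astype(np.int32));(cx,cy),rad=cv2.minEnclosingCircle(pts)
    e=cv2.fitEllipse(hull) if len(hull)>5 else None
    print(n,len(xs),cx,cy,rad,e, onz(cal,(cx,cy),.054).round(4))
cv2.imwrite("pics/w1c.png",cv2.resize(im[105:290,240:320],None,fx=3,fy=3,interpolation=cv2.INTER_NEAREST))
```

```text
red 216 278.68804931640625 137.36325073242188 12.978996276855469 ((278.65948486328125, 137.3700408935547), (25.595661163330078, 25.780710220336914), 104.03634643554688) [ 0.4431 -0.1479  0.054 ]
yel 183 278.5 197.5 12.103818893432617 ((278.5141906738281, 197.4502716064453), (23.563676834106445, 24.18088722229004), 107.18148040771484) [ 0.4453 -0.2059  0.054 ]
blue 183 278.5 251.5 11.510964393615723 ((278.4534912109375, 251.19813537597656), (20.90252685546875, 22.6628475189209), 90.98966217041016) [ 0.4478 -0.2642  0.054 ]
```

View pics/w1c.png

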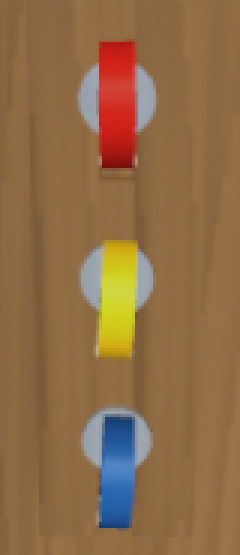

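Run:
```python
from h import *
target([.443,-.1475,.060],2.4)
```

```text
shift units [-1.793  5.011  0.02 ] twist -0.01 alt 17.99 jaw now 2.3 tcp [ 0.4445 -0.2012  0.2104] ydir [ 2.e-04 -7.e-04 -1.e+00] t 1.45 q [-0.65  0.37  1.79 -0.    0.97 -0.69]
```

apply_moves:
  motion:
    - [60,-0.9,1.0,0.02,0]
    - [50,-1.78,2.0,0.02,0]
    - [40,-1.78,3.3,0.02,0]
    - [40,-1.78,4.2,0.02,0]
    - [40,-1.78,4.9,0.02,0]
    - [40,-1.78,5.0,0.02,0]
    - [25,-1.78,5.0,0.02,0]
    - [5,-1.78,5.0,0.02,0]
    - [5,-1.78,5.0,0.02,0]
    - [5,-1.78,5.0,0.02,0]
    - [5,-1.78,5.0,0.02,0]
  squeeze: 50

```text
t: 2.82
tcp_pos: [0.4435, -0.1474, 0.0611]
tool_rot: [-0.51, 0.489, -0.49, 0.51]
force: [-1.4, -0.9, 7.1]
finger_gap: 0.112
```

Run:
```python
from h import *
s=manip.sense();print(s["tcp_pos"],s["finger_gap"]*85.4,s["force"],s["ft_torque"])
target([.56,-.06,.14],2.8)
cal,im=shot("wrist","w2")
```

```text
[ 0.44347866 -0.14736938  0.06112079] 9.553999384905664 [-1.3983755  -0.86747306  7.11642211] [-0.29026102  0.1941643   0.00234949]
shift units [-2.744 -2.627  4.006] twist -0.041 alt 17.959 jaw now 2.39 tcp [ 0.4435 -0.1474  0.0611] ydir [ 0.0015 -0.0013 -1.    ] t 2.83 q [-0.56  0.63  1.96 -0.    0.55 -0.6 ]
```

View pics/w2.png

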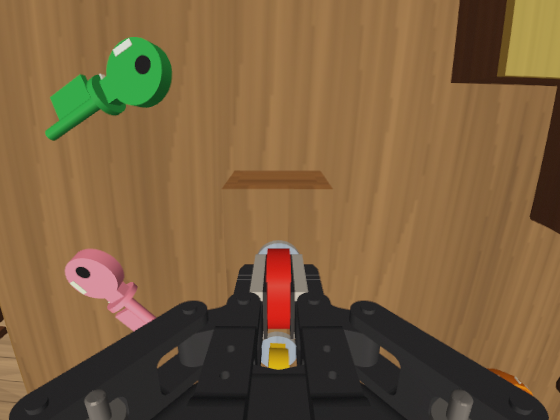

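apply_moves:
  motion:
    - [5,0,-0.7,0,0]
    - [5,0,-1.6,0,0]
    - [5,0,-2.6,0,0]
    - [5,-0.6,-2.8,0.9,0]
    - [5,-1.3,-2.8,1.8,0]
    - [5,-1.9,-2.8,2.8,0]
    - [5,-2.4,-2.8,3.5,0]
    - [5,-2.7,-2.8,4.0,0]
    - [5,-2.7,-2.8,4.0,0]
    - [5,-2.7,-2.8,4.0,0]

```text
t: 4.12
tcp_pos: [0.5584, -0.0612, 0.144]
tool_rot: [0.511, -0.49, 0.489, -0.51]
force: [-0.2, -0.4, -0.5]
finger_gap: 0.109
```

Run:
```python
from h import *
cal,im=shot("wrist","w3")
np.save("w3.npy",cal,allow_pickle=True)
target([.578,-.011,.115],2.8)
s=manip.sense();print(s["finger_gap"]*85.4,s["force"],s["ft_torque"])
print(proj(cal,[.578,-.0105,.05]))
```

```text
shift units [-1.651  0.969  0.723] twist -0.047 alt 17.953 jaw now 2.33 tcp [ 0.5584 -0.0614  0.1441] ydir [-1.6e-03  3.0e-04 -1.0e+00] t 4.17 q [-0.31  0.56  1.67 -0.    0.91 -0.35]
9.100938582174635 [-0.14386365 -0.41745051 -0.37380772] [ 0.009475    0.0207248  -0.02310935]
[307.20641071 148.3521885 ]
```

View pics/w3.png

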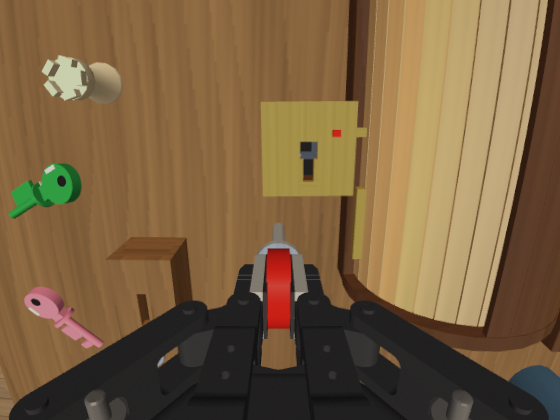

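Run:
```python
from h import *
cal=np.load("w3.npy",allow_pickle=True).item();im=cv2.imread("pics/w3.png")
cv2.imwrite("pics/w3c.png",cv2.resize(im[90:245,240:370],None,fx=4,fy=4,interpolation=cv2.INTER_NEAREST))
hsv=cv2.cvtColor(im,cv2.COLOR_BGR2HSV)
roi=hsv[95:205,255:365]; print(hsv[120,280],hsv[180,330],hsv[200,150])
m=cv2.inRange(roi,(22,120,90),(32,255,255))
c=max(cv2.findContours(m,cv2.RETR_EXTERNAL,cv2.CHAIN_APPROX_NONE)[0],key=cv2.contourArea)
print(cv2.boundingRect(c),cv2.minAreaRect(c))
q=cv2.approxPolyDP(c,8,True)[:,0]+[255,95];print(q)
for p in q: print(onz(cal,p,.05).round(4))
d=(im[140:186,295:322].max(2)<110)
g=cv2.cvtColor(im,cv2.COLOR_BGR2GRAY)[138:186,292:326];m=(g<110).astype(np.uint8)
for r in range(48):
    x=np.nonzero(m[r])[0]
    if len(x):print(r+138,x.min()+292,x.max()+292,end="; ")
```

```text
[ 23 141 166] [ 23 144 163] [ 16 135 149]
(6, 6, 104, 95) ((57.5, 53.0), (94.0, 103.0), 90.0)
[[261 102]
 [263 195]
 [352 194]
 [355 137]
 [364 136]
 [357 102]]
[0.5427 0.0211 0.05  ]
[ 0.546  -0.0478  0.05  ]
[ 0.6153 -0.0441  0.05  ]
[ 6.129e-01 -6.000e-04  5.000e-02]
[6.195e-01 5.000e-04 5.000e-02]
[0.6117 0.0242 0.05  ]
142 300 317; 143 300 317; 144 300 317; 145 300 317; 146 300 317; 147 300 317; 148 300 317; 149 300 317; 150 300 317; 151 300 317; 152 300 316; 153 300 316; 154 301 316; 155 301 316; 156 301 316; 157 300 316; 158 301 316; 159 303 313; 160 303 313; 161 303 313; 162 303 313; 163 303 313; 164 303 313; 165 303 313; 166 303 313; 167 303 313; 168 303 313; 169 303 313; 170 303 313; 171 303 313; 172 303 313; 173 303 313; 174 303 313; 175 303 313; 176 303 313; 177 303 313; 178 303 313; 179 303 313; 180 303 313; 181 304 310;
```

View pics/w3c.png

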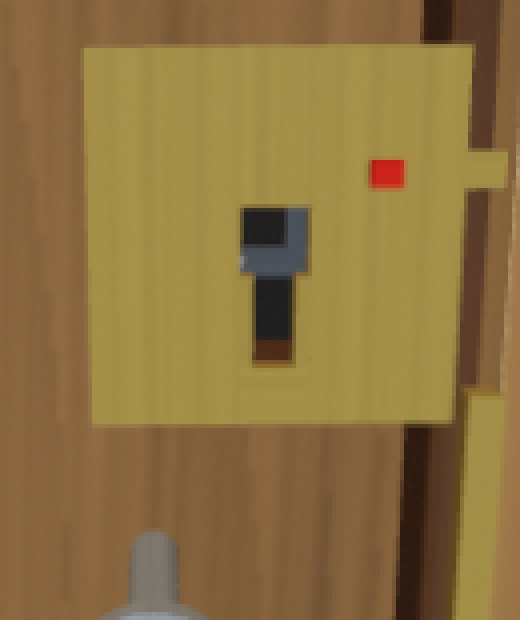

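Run:
```python
from h import *
cal=np.load("w3.npy",allow_pickle=True).item()
print("hole",onz(cal,(308.7,150),.05), "slot end",onz(cal,(308,181.3),.05))
s=manip.sense();t=s["tcp_pos"];print(t)
for dy in(-.002,0,.002): print(proj(cal,t+[0,dy,-.0111-.049]))
print(onz(cal,(278,224),t[2]-.06))
```

```text
hole [ 0.57919689 -0.01167042  0.05      ] slot end [ 0.58029874 -0.03552211  0.05      ]
[ 0.55838023 -0.06138548  0.14408439]
[277.90960785 230.11252114]
[278.02790243 227.40630816]
[278.14687155 224.68456178]
[ 0.55825765 -0.05885259  0.08408439]
```

Run:
```python
from h import *
target([.579,-.0105,.115],2.7)
```

```text
shift units [-1.667  0.969  0.757] twist -0.037 alt 17.963 jaw now 2.33 tcp [ 0.5584 -0.0614  0.1441] ydir [-1.6e-03  3.0e-04 -1.0e+00] t 4.17 q [-0.31  0.56  1.67 -0.    0.91 -0.35]
```

apply_moves:
  motion:
    - [5,-0.6,0.2,0.3,-0.04]
    - [5,-1.2,0.4,0.6,-0.04]
    - [5,-1.67,0.7,0.75,-0.04]
    - [5,-1.67,0.95,0.75,-0.04]
    - [5,-1.67,0.95,0.75,-0.04]
    - [5,-1.67,0.95,0.75,-0.04]

```text
t: 4.92
tcp_pos: [0.5799, -0.0104, 0.1157]
tool_rot: [0.512, -0.488, 0.488, -0.512]
force: [0.3, 0.3, -0.8]
finger_gap: 0.105
```

Run:
```python
from h import *
cal,im=shot("wrist","w4")
cv2.imwrite("pics/w4c.png",cv2.resize(im[150:330,190:370],None,fx=3,fy=3,interpolation=cv2.INTER_NEAREST))
target([.579,-.0105,.075],2.7)
print(manip.sense()["force"])
cal,im=shot("scene","s4")
cv2.imwrite("pics/s4c.png",cv2.resize(im[170:290,230:350],None,fx=4,fy=4,interpolation=cv2.INTER_NEAREST))
```

```text
shift units [-0.002  1.365 -0.034] twist 0.003 alt -17.997 jaw now 2.73 tcp [ 0.58   -0.0105  0.116 ] ydir [ 3.e-04 -2.e-04 -1.e+00] t 4.97 q [-0.21  0.62  1.65 -0.    0.87 -0.26]
[-0.04114165 -0.74723016 -0.39899581]
```

View pics/w4c.png

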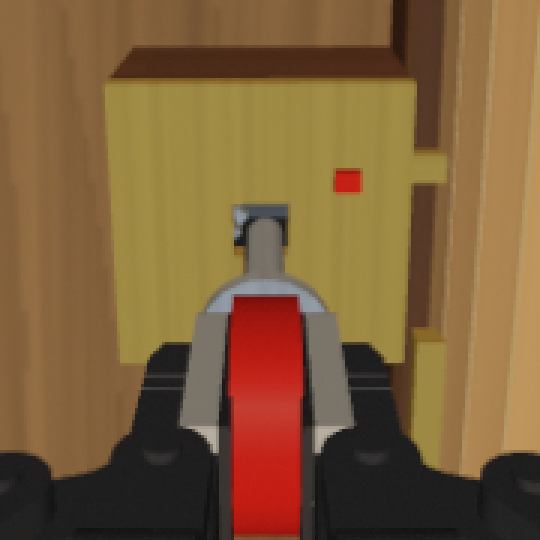

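View pics/s4c.png

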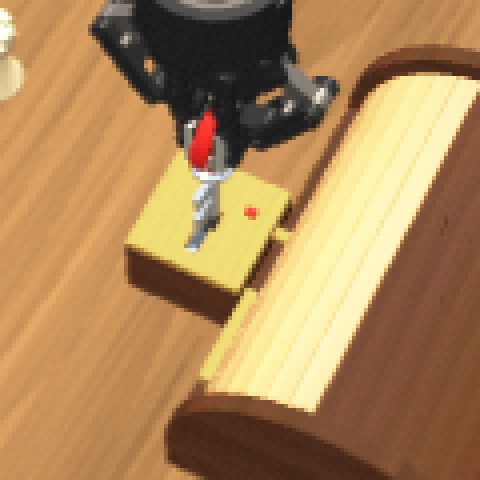

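apply_moves:
  motion:
    - [5,0,0.3,-0.03,0]
    - [5,0,0.6,-0.03,0]
    - [5,0,0.9,-0.03,0]
    - [5,0,1.2,-0.03,0]
    - [5,0,1.45,-0.03,0]
    - [5,0,1.55,-0.03,0]
    - [5,0,1.6,-0.03,0]

```text
t: 5.9
tcp_pos: [0.5791, -0.01, 0.0676]
tool_rot: [-0.512, 0.488, -0.488, 0.512]
force: [0.4, -1.4, -0.2]
finger_gap: 0.107
```

Run:
```python
from h import *
target([.579,-.0105,.060],2.7)
s=manip.sense();print(s["force"],s["ft_torque"])
```

```text
shift units [ 0.015  0.254 -0.003] twist 0.007 alt -17.993 jaw now 2.77 tcp [ 0.5791 -0.01    0.0676] ydir [-0.  0. -1.] t 5.9 q [-0.21  0.7   1.67  0.    0.77 -0.26]
[ 0.36406848 -1.38225626 -0.1943771 ] [-0.01377636 -0.03427013 -0.04600229]
```

apply_moves:
  motion:
    - [5,0,0.12,0,0]
    - [5,0,0.2,0,0]
    - [5,0,0.25,0,0]
    - [5,0,0.27,0,0]
    - [5,0,0.27,0,0]

```text
t: 6.52
tcp_pos: [0.5791, -0.0101, 0.0612]
tool_rot: [-0.512, 0.488, -0.488, 0.512]
force: [-2.0, 0.3, 7.7]
finger_gap: 0.109
```

Run:
```python
from h import *
target([.579,-.0105,.060],2.7)
s=manip.sense();print(s["force"],s["ft_torque"])
```

```text
shift units [ 0.014  0.039 -0.003] twist 0.008 alt -17.992 jaw now 2.78 tcp [ 0.5791 -0.0101  0.0612] ydir [ 6.e-04 -2.e-04 -1.e+00] t 6.53 q [-0.21  0.71  1.68 -0.    0.76 -0.26]
[-2.01030236  0.30955753  7.69289564] [0.03849204 0.30849072 0.02672348]
```

apply_moves:
  motion:
    - [5,0,0,0,0.5]
    - [5,0,0,0,1.0]
    - [5,0,0,0,1.5]
    - [5,0,0,0,2.0]
    - [5,0,0,0,2.5]
    - [5,0,0,0,3.0]
    - [5,0,0,0,3.4]
    - [5,0,0,0,3.4]

```text
t: 7.52
tcp_pos: [0.5814, -0.0113, 0.0612]
tool_rot: [0.346, -0.614, 0.617, -0.349]
force: [1.6, -3.3, 5.5]
finger_gap: 0.111
```

Run:
```python
from h import *
target([.579,-.0105,.060],2.7)
s=manip.sense();print(s["force"],s["ft_torque"],s["tau"])
cal,im=shot("wrist","w5")
```

```text
shift units [ 0.019  0.038 -0.082] twist -3.383 alt 14.617 jaw now -31.13 tcp [ 0.5814 -0.0113  0.0612] ydir [ 0.0055 -0.0024 -1.    ] t 7.53 q [-0.21  0.71  1.67 -0.    0.75  0.33]
[ 1.61488499 -3.30838424  5.50340047] [-0.66011602 -0.21426926  0.20322902] [  1.54154152 -40.78963637  -7.98167557   0.70342172   0.60295852
   0.24556451]
```

View pics/w5.png

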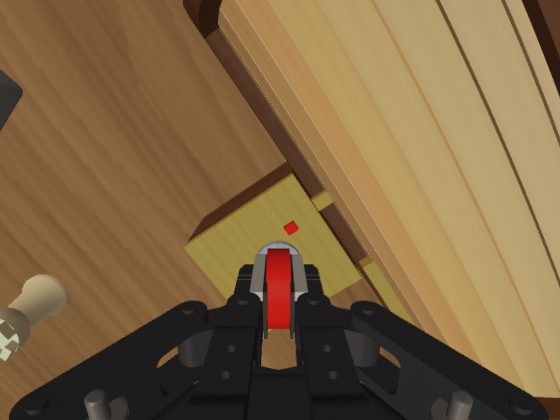

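apply_moves:
  motion:
    - [5,0,0,0,0.4]
    - [5,0,0,0,0.8]
    - [5,0,0,0,0.9]
    - [5,0,0,0,0.9]

```text
t: 8.07
tcp_pos: [0.5817, -0.012, 0.0612]
tool_rot: [0.298, -0.638, 0.643, -0.301]
force: [1.2, -4.5, 5.3]
finger_gap: 0.109
```

Run:
```python
from h import *
target([.579,-.0105,.060],2.7)
s=manip.sense();print(s["force"],s["ft_torque"],s["tau"])
```

```text
shift units [ 0.02   0.039 -0.101] twist -4.253 alt 13.747 jaw now -39.83 tcp [ 0.5817 -0.012   0.0612] ydir [ 0.0062 -0.0046 -1.    ] t 8.07 q [-0.21  0.71  1.67 -0.    0.75  0.49]
[ 1.16755095 -4.51747094  5.31448441] [-1.00533728 -0.41146118  0.97006214] [  1.5787052  -40.8078146   -7.77961224   1.61307458   0.87890977
   0.95841374]
```

apply_moves:
  motion:
    - [5,0,0,0,-0.7]
    - [5,0,0,0,-1.4]
    - [5,0,0,0,-2.1]
    - [5,0,0,0,-2.8]
    - [5,0,0,0,-3.5]
    - [5,0,0,0,-4.1]
    - [5,0,0,0,-4.3]
    - [5,0,0,0,-4.3]
    - [5,0,0,0,-4.3]

```text
t: 9.2
tcp_pos: [0.5804, -0.0103, 0.0611]
tool_rot: [-0.512, 0.487, -0.489, 0.513]
force: [1.2, -0.4, 7.1]
finger_gap: 0.105
```

Run:
```python
from h import *
target([.579,-.0105,.060],2.7)
s=manip.sense();print(s["force"],s["ft_torque"])
cal,im=shot("wrist","w6")
```

```text
shift units [ 0.005  0.037 -0.046] twist 0.013 alt -17.987 jaw now 2.83 tcp [ 0.5804 -0.0103  0.0611] ydir [ 3.3e-03 -5.0e-04 -1.0e+00] t 9.2 q [-0.21  0.71  1.68  0.    0.75 -0.26]
[ 1.17401639 -0.35513284  7.09090132] [-0.14416032 -0.11518565  0.02353639]
```

View pics/w6.png

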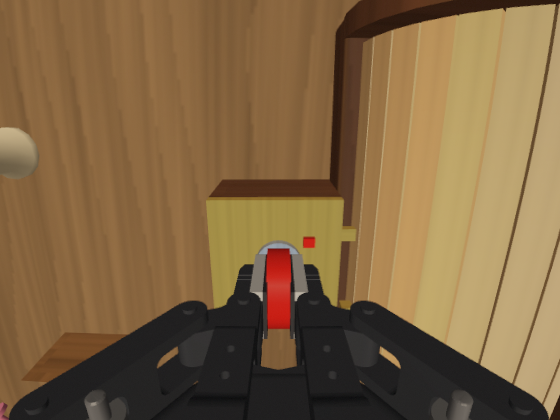

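apply_moves:
  motion:
    - [5,0,-0.3,-0.03,0]
    - [5,0,-0.8,-0.03,0]
    - [5,0,-1.5,-0.03,0]
    - [5,0,-2.1,-0.03,0]
    - [5,0,-2.5,-0.03,0]
    - [5,0.8,-2.6,-0.9,0.03]
    - [5,1.7,-2.6,-1.8,0.04]
    - [5,2.6,-2.6,-2.7,0.04]
    - [5,3.5,-2.6,-3.6,0.04]
    - [5,4.3,-2.6,-4.4,0.04]
    - [5,4.3,-2.6,-4.4,0.04]
    - [5,4.3,-2.6,-4.4,0.04]

```text
t: 10.75
tcp_pos: [0.4538, -0.1452, 0.1379]
tool_rot: [-0.51, 0.49, -0.49, 0.51]
force: [-0.2, -1.2, -0.9]
finger_gap: 0.106
```

Run:
```python
from h import *
target([.4433,-.1474,.061],2.4)
s=manip.sense();print(s["force"],s["ft_torque"])
cal,im=shot("wrist","w7");np.save("w7.npy",cal,allow_pickle=True)
```

```text
shift units [ 0.06   2.565 -0.354] twist -0.006 alt 17.994 jaw now 2.34 tcp [ 0.4538 -0.1452  0.1379] ydir [ 6.e-04  1.e-04 -1.e+00] t 10.75 q [-0.55  0.48  1.89  0.    0.77 -0.59]
[-0.18940468 -1.24332921 -0.85173977] [0.00858878 0.0247477  0.02286073]
```

View pics/w7.png

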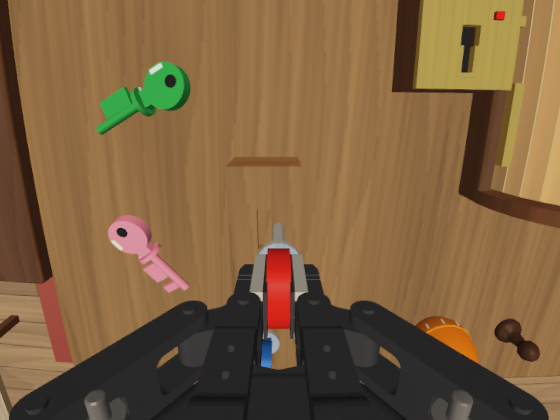

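apply_moves:
  motion:
    - [5,0.06,0,-0.2,0]
    - [5,0.06,0.3,-0.35,0]
    - [5,0.06,0.6,-0.35,0]
    - [5,0.06,0.6,-0.35,0]
    - [5,0.06,0.6,-0.35,0]

```text
t: 11.42
tcp_pos: [0.4431, -0.1475, 0.1195]
tool_rot: [0.51, -0.49, 0.489, -0.51]
force: [-0.6, -0.7, -0.5]
finger_gap: 0.106
```

Run:
```python
from h import *
target([.4433,-.1474,.061],2.4)
cal,im=shot("wrist","w8")
cv2.imwrite("pics/w8c.png",cv2.resize(im[140:300,200:360],None,fx=3,fy=3,interpolation=cv2.INTER_NEAREST))
```

```text
shift units [-0.004  1.949  0.007] twist -0.003 alt 17.997 jaw now 2.37 tcp [ 0.4431 -0.1475  0.1195] ydir [-2.e-04  2.e-04 -1.e+00] t 11.43 q [-0.56  0.51  1.93  0.    0.71 -0.6 ]
```

View pics/w8c.png

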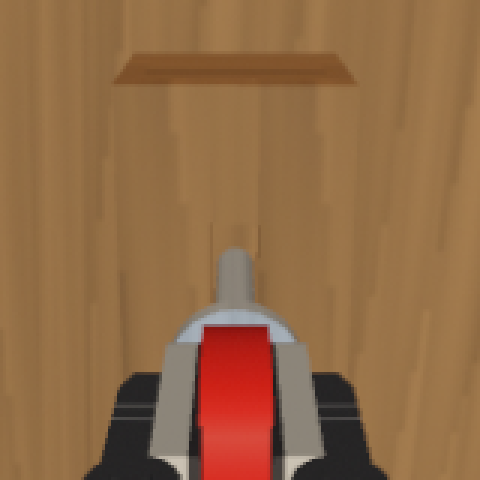

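apply_moves:
  motion:
    - [5,0,0.4,0,0]
    - [5,0,0.8,0,0]
    - [5,0,1.2,0,0]
    - [5,0,1.6,0,0]
    - [5,0,1.85,0,0]
    - [5,0,1.93,0,0]
    - [5,0,1.93,0,0]

```text
t: 12.35
tcp_pos: [0.443, -0.1475, 0.0618]
tool_rot: [-0.51, 0.49, -0.49, 0.51]
force: [0.2, -0.1, -0.0]
finger_gap: 0.111
```

apply_moves:
  motion:
    - [20,0,0,0,0]
    - [40,0,0,0,0]
    - [40,0,0,0,0]
    - [40,0,-0.6,0,0]
    - [40,0,-1.4,0,0]
    - [40,0.5,-1.9,0,0]
    - [40,1.3,-1.9,0,0]
    - [40,1.95,-1.9,0,0]
    - [40,1.95,-1.9,0,0]

```text
t: 13.48
tcp_pos: [0.4457, -0.2074, 0.1187]
tool_rot: [-0.51, 0.49, -0.49, 0.51]
force: [-1.9, -0.0, -0.1]
finger_gap: 0.468
```

Run:
```python
from h import *
target([.4453,-.2056,.060],2.4)
cal,im=shot("wrist","w9")
```

```text
shift units [-0.061  1.957 -0.011] twist -0.016 alt 17.984 jaw now 2.24 tcp [ 0.4457 -0.2074  0.1187] ydir [ 7.e-04 -5.e-04 -1.e+00] t 13.47 q [-0.66  0.53  1.87  0.    0.74 -0.7 ]
```

View pics/w9.png

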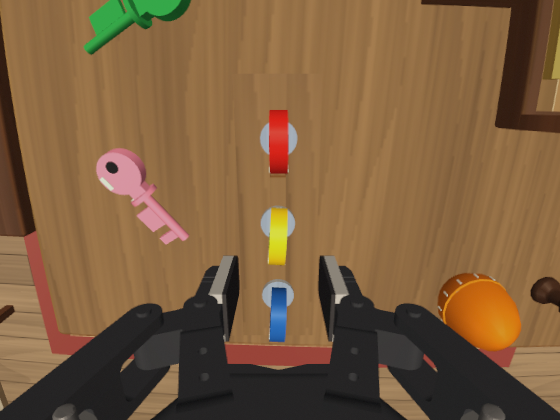

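apply_moves:
  motion:
    - [40,0,0.5,0,0]
    - [40,0,1.1,0,0]
    - [40,0,1.6,0,0]
    - [40,0,1.88,0,0]
    - [40,0,1.93,0,0]
    - [20,0,1.93,0,0]
    - [5,0,1.93,0,0]
    - [5,0,1.93,0,0]
    - [5,0,1.93,0,0]

```text
t: 14.65
tcp_pos: [0.4456, -0.2062, 0.0613]
tool_rot: [-0.51, 0.489, -0.49, 0.51]
force: [-0.7, -0.2, 2.9]
finger_gap: 0.11
```

Run:
```python
from h import *
s=manip.sense();print(s["force"],s["ft_torque"],s["tcp_pos"])
target([.579,-.0105,.144],2.75)
```

```text
[-0.69457934 -0.15901844  2.86861856] [ 0.00028865  0.00102134 -0.04708953] [ 0.44564675 -0.20620219  0.06131474]
shift units [-6.333 -2.756  4.712] twist -0.039 alt 17.961 jaw now 2.36 tcp [ 0.4456 -0.2062  0.0613] ydir [ 8.e-04 -6.e-04 -1.e+00] t 14.65 q [-0.66  0.64  1.9   0.    0.6  -0.7 ]
```

apply_moves:
  motion:
    - [5,0,-0.7,0,0]
    - [5,0,-1.7,0,0]
    - [5,0,-2.6,0.2,0]
    - [5,-0.2,-2.8,1.2,0]
    - [5,-0.9,-2.8,2.4,0]
    - [5,-2.0,-2.8,3.3,-0.04]
    - [5,-3.2,-2.8,3.9,-0.04]
    - [5,-4.4,-2.8,4.4,-0.04]
    - [5,-5.5,-2.8,4.7,-0.04]
    - [5,-6.2,-2.5,4.7,-0.04]
    - [5,-6.33,-2.0,4.7,-0.04]
    - [5,-6.33,-1.85,4.7,-0.04]

```text
t: 16.15
tcp_pos: [0.5769, -0.0107, 0.1146]
tool_rot: [0.513, -0.489, 0.487, -0.511]
force: [0.4, -0.4, -0.5]
finger_gap: 0.107
```

apply_moves:
  motion:
    - [5,0,0,0,0]
    - [5,0,0,0,0]

```text
t: 16.4
tcp_pos: [0.5787, -0.0115, 0.1165]
tool_rot: [-0.512, 0.488, -0.488, 0.512]
force: [0.1, -0.4, -0.2]
finger_gap: 0.11
```

Run:
```python
from h import *
s=manip.sense();print(s["force"])
target([.579,-.0102,.0605],2.75)
cal,im=shot("wrist","w10")
cv2.imwrite("pics/w10c.png",cv2.resize(im[150:330,190:370],None,fx=3,fy=3,interpolation=cv2.INTER_NEAREST))
```

```text
[ 0.10630979 -0.44367071 -0.22352208]
shift units [-0.042  1.867  0.012] twist -0.006 alt 17.994 jaw now 2.69 tcp [ 0.5787 -0.0115  0.1165] ydir [ 4.e-04 -2.e-04 -1.e+00] t 16.4 q [-0.21  0.62  1.65 -0.    0.87 -0.26]
```

View pics/w10c.png

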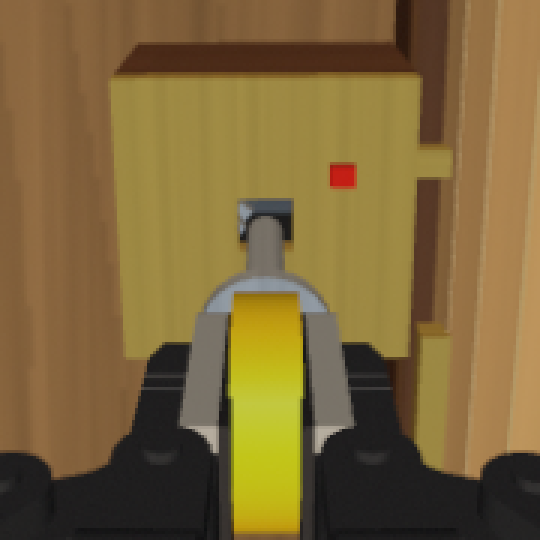

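apply_moves:
  motion:
    - [5,-0.03,0.3,0,0]
    - [5,-0.03,0.6,0,0]
    - [5,-0.03,0.9,0,0]
    - [5,-0.03,1.2,0,0]
    - [5,-0.03,1.5,0,0]
    - [5,-0.03,1.7,0,0]
    - [5,-0.03,1.82,0,0]
    - [5,-0.03,1.88,0,0]
    - [5,-0.03,1.89,0,0]

```text
t: 17.58
tcp_pos: [0.5783, -0.0095, 0.0613]
tool_rot: [0.512, -0.488, 0.488, -0.512]
force: [-3.2, 0.1, 10.4]
finger_gap: 0.108
```

Run:
```python
from h import *
s=manip.sense();print(s["force"],s["ft_torque"])
target([.579,-.0102,.0605],2.75)
```

```text
[-3.16909179  0.13899653 10.44197248] [ 0.10656758  0.58106119 -0.00184322]
shift units [0.025 0.027 0.022] twist 0.003 alt -17.997 jaw now 2.78 tcp [ 0.5783 -0.0095  0.0613] ydir [ 2.e-04 -2.e-04 -1.e+00] t 17.57 q [-0.21  0.71  1.68 -0.    0.76 -0.26]
```

apply_moves:
  motion:
    - [5,0.02,0,0.02,0.5]
    - [5,0.02,0,0.02,1.0]
    - [5,0.02,0,0.02,1.5]
    - [5,0.02,0,0.02,2.0]
    - [5,0.02,0,0.02,2.5]
    - [5,0.02,0,0.02,3.0]
    - [5,0.02,0,0.02,3.5]
    - [5,0.02,0,0.02,4.0]
    - [5,0.02,0,0.02,4.2]
    - [5,0.02,0,0.02,4.2]

```text
t: 18.82
tcp_pos: [0.5816, -0.0119, 0.0614]
tool_rot: [0.303, -0.636, 0.64, -0.306]
force: [-0.6, -3.2, 5.4]
finger_gap: 0.111
```

Run:
```python
from h import *
s=manip.sense();print(s["force"],s["ft_torque"])
target([.579,-.0102,.0605],2.75)
cal,im=shot("wrist","w11")
```

```text
[-0.57920226 -3.24375062  5.38618336] [-1.12226529 -0.35690158  0.74045399]
shift units [ 0.01   0.028 -0.102] twist -4.169 alt 13.831 jaw now -38.94 tcp [ 0.5816 -0.0119  0.0614] ydir [ 0.006  -0.0044 -1.    ] t 18.82 q [-0.21  0.71  1.67 -0.    0.75  0.47]
```

View pics/w11.png

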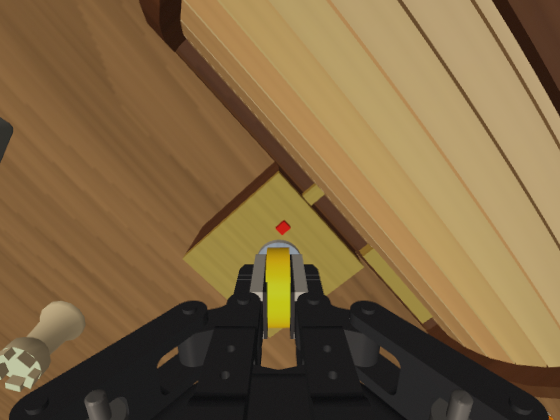

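apply_moves:
  motion:
    - [5,0,0,0,-0.7]
    - [5,0,0,0,-1.4]
    - [5,0,0,0,-2.1]
    - [5,0,0,0,-2.8]
    - [5,0,0,0,-3.5]
    - [5,0,0,0,-4.1]
    - [5,0,0,0,-4.2]
    - [5,0,0,0,-4.2]

```text
t: 19.88
tcp_pos: [0.5807, -0.0104, 0.0613]
tool_rot: [-0.511, 0.487, -0.489, 0.513]
force: [0.8, -1.2, 7.2]
finger_gap: 0.113
```

Run:
```python
from h import *
s=manip.sense();print(s["force"],s["ft_torque"])
target([.4455,-.2060,.14],2.4)
```

```text
[ 0.75026003 -1.16646292  7.15420196] [-0.10508053  0.0212238  -0.0651118 ]
shift units [ 6.297 -2.638 -4.803] twist 0.035 alt -17.965 jaw now 2.75 tcp [ 0.5807 -0.0104  0.0613] ydir [ 4.1e-03 -6.0e-04 -1.0e+00] t 19.88 q [-0.21  0.71  1.68  0.    0.75 -0.26]
```

apply_moves:
  motion:
    - [5,0,-0.4,-0.03,0]
    - [5,0,-1.1,-0.03,0]
    - [5,0,-2.0,-0.03,0]
    - [5,0.6,-2.8,-0.1,0]
    - [5,1.9,-3.0,-0.4,0.04]
    - [5,3.2,-3.0,-0.9,0.04]
    - [5,4.4,-3.0,-1.7,0.04]
    - [5,5.4,-3.0,-2.7,0.04]
    - [5,6.1,-3.0,-3.8,0.04]
    - [5,6.3,-2.8,-4.6,0.04]
    - [5,6.3,-2.3,-4.75,0.04]
    - [5,6.3,-2.0,-4.75,0.04]

```text
t: 21.38
tcp_pos: [0.445, -0.2055, 0.1195]
tool_rot: [-0.51, 0.49, -0.489, 0.51]
force: [1.3, 0.3, -0.8]
finger_gap: 0.111
```

apply_moves:
  motion:
    - [5,0,0,0,0]
    - [5,0,0,0,0]

```text
t: 21.62
tcp_pos: [0.4465, -0.2057, 0.12]
tool_rot: [-0.51, 0.489, -0.49, 0.51]
force: [-0.1, -0.6, -1.0]
finger_gap: 0.109
```

Run:
```python
from h import *
s=manip.sense();print(s["force"],s["ft_torque"])
target([.4456,-.2060,.0612],2.4)
cal,im=shot("wrist","w12")
cv2.imwrite("pics/w12c.png",cv2.resize(im[100:300,180:380],None,fx=3,fy=3,interpolation=cv2.INTER_NEAREST))
```

```text
[-0.11624587 -0.60248485 -1.00210371] [-0.02074171 -0.07392654 -0.0033785 ]
shift units [ 0.006  1.96  -0.031] twist 0.001 alt -17.999 jaw now 2.41 tcp [ 0.4465 -0.2057  0.12  ] ydir [ 7.e-04 -5.e-04 -1.e+00] t 21.62 q [-0.66  0.53  1.87  0.    0.74 -0.7 ]
```

View pics/w12c.png

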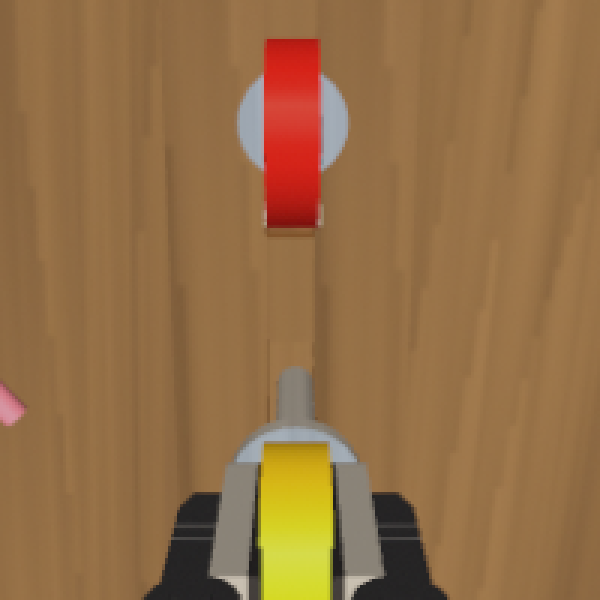

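apply_moves:
  motion:
    - [5,0,0.0,-0.04,0]
    - [5,0,0.4,-0.04,0]
    - [5,0,0.8,-0.04,0]
    - [5,0,1.2,-0.04,0]
    - [5,0,1.6,-0.04,0]
    - [5,0,1.87,-0.04,0]
    - [5,0,1.94,-0.04,0]
    - [5,0,1.94,-0.04,0]

```text
t: 22.68
tcp_pos: [0.4446, -0.2058, 0.0615]
tool_rot: [0.51, -0.489, 0.49, -0.51]
force: [0.8, -0.4, 0.5]
finger_gap: 0.108
```

apply_moves:
  motion:
    - [20,0,0,0,0]
    - [40,0,0,0,0]
    - [40,0,0,0,0]
    - [40,0,-0.6,0,0]
    - [40,0,-1.4,0,0]
    - [40,0.5,-1.9,0,0]
    - [40,1.3,-1.9,0,0]
    - [40,1.95,-1.9,0.02,0]
    - [40,1.95,-1.9,0.02,0]
    - [40,1.95,-1.9,0.02,0]

```text
t: 23.92
tcp_pos: [0.4468, -0.2637, 0.1176]
tool_rot: [-0.51, 0.491, -0.489, 0.51]
force: [0.4, 0.8, -0.1]
finger_gap: 0.472
```

Run:
```python
from h import *
target([.4478,-.2642,.0605],2.4)
cal,im=shot("wrist","w13")
```

```text
shift units [0.023 1.905 0.036] twist -0.007 alt 17.993 jaw now 2.33 tcp [ 0.4468 -0.2637  0.1176] ydir [-0.0019  0.002  -1.    ] t 23.93 q [-0.75  0.56  1.8   0.    0.79 -0.79]
```

View pics/w13.png

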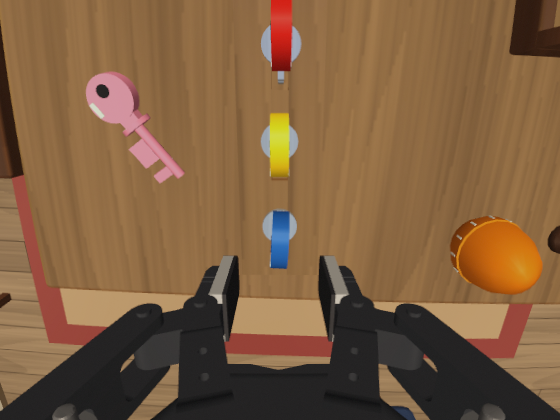

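apply_moves:
  motion:
    - [40,0,0.5,0.02,0]
    - [40,0,1.1,0.02,0]
    - [40,0,1.6,0.02,0]
    - [40,0,1.88,0.02,0]
    - [40,0,1.93,0.02,0]
    - [20,0,1.93,0.02,0]
    - [5,0,1.93,0.02,0]
    - [5,0,1.93,0.02,0]
    - [5,0,1.93,0.02,0]
  squeeze: 60

```text
t: 25.1
tcp_pos: [0.4484, -0.2644, 0.061]
tool_rot: [-0.51, 0.489, -0.49, 0.51]
force: [0.5, 0.5, 0.3]
finger_gap: 0.106
```

Run:
```python
from h import *
s=manip.sense();print(s["force"],s["ft_torque"],s["tcp_pos"])
target([.579,-.0105,.144],2.75)
```

```text
[0.47858191 0.53633008 0.31710898] [ 0.01840181 -0.01014439  0.0095311 ] [ 0.44838297 -0.26435526  0.06097864]
shift units [-8.274 -2.769  4.701] twist -0.039 alt 17.961 jaw now 2.36 tcp [ 0.4484 -0.2644  0.061 ] ydir [ 5.e-04 -5.e-04 -1.e+00] t 25.1 q [-0.75  0.66  1.83  0.    0.65 -0.79]
```

apply_moves:
  motion:
    - [5,0,-0.7,0,0]
    - [5,0,-1.7,0,0]
    - [5,0,-2.6,0.3,0]
    - [5,-0.5,-2.8,1.5,0]
    - [5,-1.6,-2.8,2.5,0]
    - [5,-2.9,-2.8,3.3,-0.04]
    - [5,-4.2,-2.8,3.9,-0.04]
    - [5,-5.5,-2.8,4.4,-0.04]
    - [5,-6.7,-2.8,4.7,-0.04]
    - [5,-7.8,-2.7,4.7,-0.04]
    - [5,-8.27,-2.2,4.7,-0.04]
    - [5,-8.27,-1.85,4.7,-0.04]

```text
t: 26.6
tcp_pos: [0.578, -0.0099, 0.1148]
tool_rot: [0.513, -0.488, 0.487, -0.512]
force: [0.2, -0.6, 0.3]
finger_gap: 0.105
```

apply_moves:
  motion:
    - [5,0,0,0,0]
    - [5,0,0,0,0]

```text
t: 26.85
tcp_pos: [0.5791, -0.0118, 0.1159]
tool_rot: [0.512, -0.488, 0.488, -0.512]
force: [-0.3, -0.8, 0.3]
finger_gap: 0.106
```

Run:
```python
from h import *
s=manip.sense();print(s["force"])
target([.579,-.0102,.0605],2.75)
cal,im=shot("wrist","w14")
cv2.imwrite("pics/w14c.png",cv2.resize(im[150:330,190:370],None,fx=3,fy=3,interpolation=cv2.INTER_NEAREST))
```

```text
[-0.25520684 -0.76387375  0.2601836 ]
shift units [-0.053  1.848 -0.002] twist -0.007 alt 17.993 jaw now 2.68 tcp [ 0.5791 -0.0118  0.1159] ydir [ 1.e-04 -2.e-04 -1.e+00] t 26.85 q [-0.21  0.62  1.65 -0.    0.87 -0.26]
```

View pics/w14c.png

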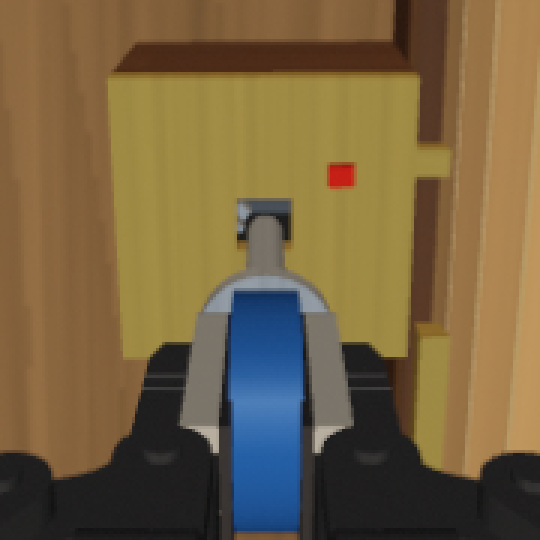

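apply_moves:
  motion:
    - [5,-0.04,0.3,0,0]
    - [5,-0.04,0.6,0,0]
    - [5,-0.04,0.9,0,0]
    - [5,-0.04,1.2,0,0]
    - [5,-0.04,1.5,0,0]
    - [5,-0.04,1.7,0,0]
    - [5,-0.04,1.82,0,0]
    - [5,-0.04,1.88,0,0]
    - [5,-0.04,1.89,0,0]

```text
t: 28.02
tcp_pos: [0.5789, -0.0095, 0.061]
tool_rot: [-0.512, 0.487, -0.488, 0.512]
force: [-2.6, -1.5, 10.3]
finger_gap: 0.108
```

Run:
```python
from h import *
s=manip.sense();print(s["force"],s["ft_torque"])
target([.579,-.0102,.0605],2.75)
```

```text
[-2.63575142 -1.49636608 10.25037515] [-0.35771408  0.45992967 -0.0199111 ]
shift units [0.023 0.015 0.002] twist 0.004 alt -17.996 jaw now 2.79 tcp [ 0.5789 -0.0095  0.061 ] ydir [ 6.e-04 -5.e-04 -1.e+00] t 28.02 q [-0.21  0.71  1.68 -0.    0.76 -0.26]
```

apply_moves:
  motion:
    - [5,0.02,0,0.01,0.5]
    - [5,0.02,0,0.01,1.0]
    - [5,0.02,0,0.01,1.5]
    - [5,0.02,0,0.01,2.0]
    - [5,0.02,0,0.01,2.5]
    - [5,0.02,0,0.01,3.0]
    - [5,0.02,0,0.01,3.5]
    - [5,0.02,0,0.01,4.0]
    - [5,0.02,0,0.01,4.3]
    - [5,0.02,0,0.01,4.3]

```text
t: 29.28
tcp_pos: [0.5808, -0.0106, 0.061]
tool_rot: [0.297, -0.64, 0.642, -0.299]
force: [0.2, -3.1, 7.0]
finger_gap: 0.105
```

Run:
```python
from h import *
s=manip.sense();print(s["force"],s["ft_torque"])
target([.579,-.0102,.0605],2.75)
cal,im=shot("wrist","w15")
```

```text
[ 0.1545892  -3.12456857  6.9689984 ] [-0.55844817  0.09120497  0.10076988]
shift units [ 0.028  0.015 -0.053] twist -4.295 alt 13.705 jaw now -40.2 tcp [ 0.5808 -0.0106  0.061 ] ydir [ 0.0039 -0.0016 -1.    ] t 29.27 q [-0.21  0.71  1.68 -0.    0.75  0.49]
```

View pics/w15.png

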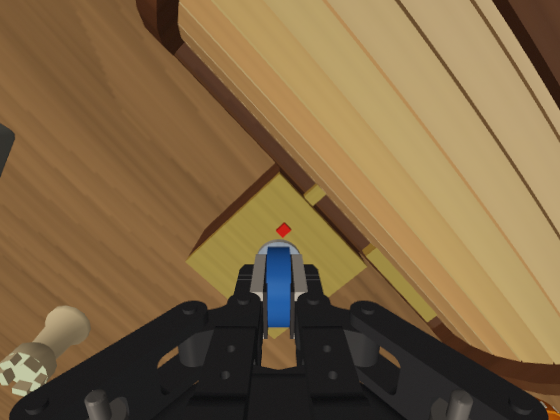

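apply_moves:
  motion:
    - [5,0,0,0,0.5]
    - [5,0,0,0,1.0]
    - [5,0,0,0,1.5]
    - [5,0,0,0,2.0]
    - [5,0,0,0,2.5]
    - [5,0,0,0,3.0]
    - [5,0,0,0,3.4]
    - [5,0,0,0,3.7]
    - [5,0,0,0,3.7]

```text
t: 30.45
tcp_pos: [0.5807, -0.0123, 0.061]
tool_rot: [0.078, -0.701, 0.704, -0.08]
force: [-0.6, -8.3, 6.9]
finger_gap: 0.108
```

Run:
```python
from h import *
s=manip.sense();print(s["force"],s["ft_torque"])
target([.579,-.0102,.0605],2.75)
cal,im=shot("wrist","w16")
```

```text
[-0.58558987 -8.33145654  6.8730754 ] [-1.6061125   0.23828377  0.10968082]
shift units [ 0.039  0.016 -0.081] twist -7.986 alt 10.014 jaw now -77.11 tcp [ 0.5807 -0.0123  0.061 ] ydir [ 0.0036 -0.0044 -1.    ] t 30.45 q [-0.21  0.71  1.68 -0.01  0.75  1.14]
```

View pics/w16.png

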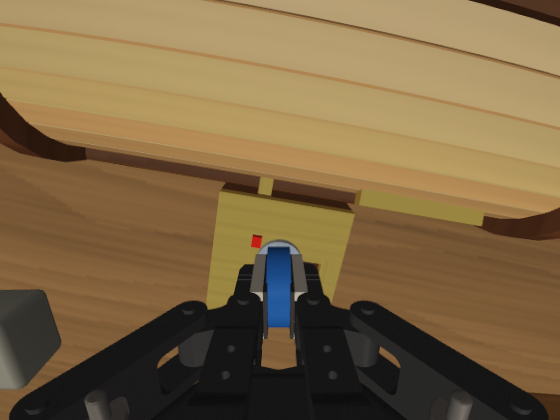

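apply_moves:
  motion:
    - [5,0,0,0,0.2]
    - [5,0,0,0,0.3]
    - [5,0,0,0,0.3]
    - [5,0,0,0,0.3]

```text
t: 31.0
tcp_pos: [0.5807, -0.0127, 0.061]
tool_rot: [0.06, -0.703, 0.706, -0.062]
force: [-1.0, -8.9, 7.1]
finger_gap: 0.105
```

Run:
```python
from h import *
s=manip.sense();print(s["force"],s["ft_torque"])
target([.579,-.0102,.0605],2.75)
cal,im=shot("wrist","w17")
def mark(cal,im):
    hsv=cv2.cvtColor(im,cv2.COLOR_BGR2HSV);m=cv2.inRange(hsv,(0,200,150),(8,255,255))
    n,l,st,c=cv2.connectedComponentsWithStats(m)
    for i in range(1,n):
        if st[i,4]>10:print(c[i].round(1),st[i,4],onz(cal,c[i],.05).round(4))
mark(np.load("w3.npy",allow_pickle=True).item(),cv2.imread("pics/w3.png"));print()
mark(cal,im)
```

```text
[-0.9883334  -8.88567725  7.07658384] [-1.8837889   0.26326456  0.2205577 ]
shift units [ 0.041  0.017 -0.093] twist -8.28 alt 9.72 jaw now -80.05 tcp [ 0.5807 -0.0127  0.061 ] ydir [ 0.0036 -0.0051 -1.    ] t 31.0 q [-0.21  0.71  1.68 -0.01  0.75  1.19]
[336.4 132.9] 55 [0.5988 0.0017 0.05  ]
[278.4 267.3] 680 [ 0.5606 -0.11    0.05  ]
[278.5 309.3] 797 [ 0.5624 -0.1516  0.05  ]

[254.1 242.9] 97 [0.5885 0.0014 0.05  ]
```

View pics/w17.png

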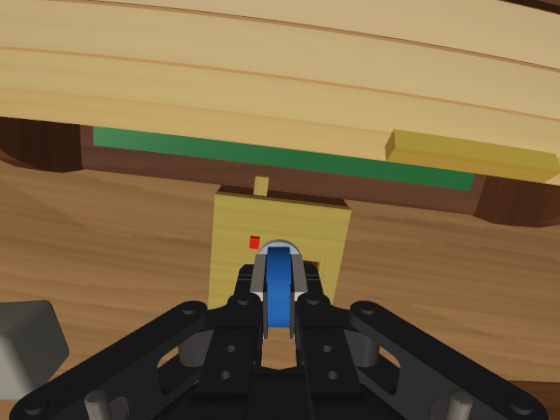

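apply_moves:
  motion:
    - [5,0,0,0,-0.3]
    - [5,0,0,0,-0.7]
    - [5,0,0,0,-1.1]
    - [5,0,0,0,-1.5]
    - [5,0,0,0,-1.9]
    - [5,0,0,0,-2.3]
    - [5,0,0,0,-2.7]
    - [5,0,0,0,-3.1]
    - [5,0,0,0,-3.5]
    - [5,0,0,0,-3.9]
    - [5,0,0,0,-4.3]
    - [5,0,0,0,-4.7]

```text
t: 32.55
tcp_pos: [0.5807, -0.0111, 0.061]
tool_rot: [0.336, -0.62, 0.623, -0.338]
force: [0.6, -3.2, 7.3]
finger_gap: 0.105
```

apply_moves:
  motion:
    - [5,0,0,0,-0.4]
    - [5,0,0,0,-0.8]
    - [5,0,0,0,-1.2]
    - [5,0,0,0,-1.6]
    - [5,0,0,0,-2.0]
    - [5,0,0,0,-2.4]
    - [5,0,0,0,-2.8]
    - [5,0,0,0,-3.2]
    - [5,0,0,0,-3.6]
    - [5,0,0,0,-3.6]
    - [5,0,0,0,-3.6]

```text
t: 33.92
tcp_pos: [0.5807, -0.0097, 0.061]
tool_rot: [-0.511, 0.487, -0.489, 0.513]
force: [0.6, 0.2, 7.3]
finger_gap: 0.1
```

Run:
```python
from h import *
s=manip.sense();print(s["force"],s["ft_torque"])
target([.579,-.0102,.0605],2.75)
cal,im=shot("wrist","w18")
hsv=cv2.cvtColor(im,cv2.COLOR_BGR2HSV);m=cv2.inRange(hsv,(0,200,150),(8,255,255))
n,l,st,c=cv2.connectedComponentsWithStats(m)
for i in range(1,n):
  if st[i,4]>10:print(c[i].round(1),st[i,4],onz(cal,c[i],.05).round(4))
```

```text
[0.58022851 0.16286324 7.34257147] [ 0.04563218 -0.05804977 -0.05527636]
shift units [ 0.015  0.015 -0.057] twist 0.001 alt -17.999 jaw now 2.76 tcp [ 0.5807 -0.0097  0.061 ] ydir [ 0.0039 -0.     -1.    ] t 33.92 q [-0.21  0.71  1.68  0.    0.75 -0.26]
[297.4 243. ] 97 [5.907e-01 4.000e-04 5.000e-02]
```

View pics/w18.png

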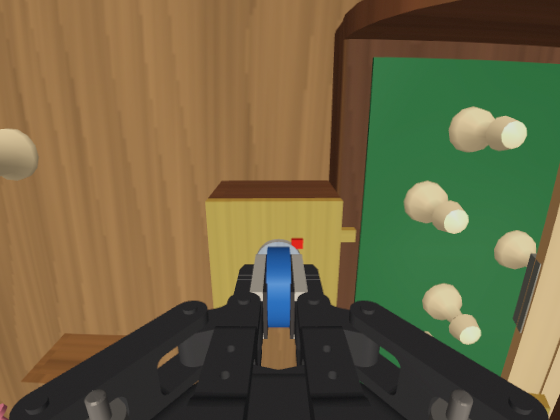

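apply_moves:
  motion:
    - [5,0,-0.03,0,0]
    - [15,0,-0.03,0,0]
    - [26,0,-0.03,0,0]
    - [26,0,-0.03,0,0]
    - [26,0,-0.5,0,0]
    - [26,0,-1.2,0,0]
    - [26,0,-2.0,0,0]
    - [26,0.6,-2.8,-0.7,0]
    - [26,1.8,-3.6,-1.8,0]
    - [26,3.0,-4.0,-3.0,0]
    - [26,3.5,-4.0,-3.5,0]
    - [26,3.5,-4.0,-3.5,0]

```text
t: 35.48
tcp_pos: [0.4787, -0.1208, 0.1805]
tool_rot: [-0.511, 0.488, -0.489, 0.511]
force: [-0.1, 0.2, -1.5]
finger_gap: 0.298
```

Run:
```python
from h import *
cal,im=shot("wrist","w19")
ct,it=shot("top","t19");cs,isc=shot("scene","s19")
print(manip.sense()["t"])
cv2.imwrite("pics/t19c.png",cv2.resize(np.vstack([cv2.imread("pics/top0.png")[165:225,250:350],it[165:225,250:350]]),None,fx=5,fy=5,interpolation=cv2.INTER_CUBIC))
for I,n in ((cv2.imread("pics/top0.png"),"before"),(it,"after")):
    r=I[165:225,250:330];m=cv2.inRange(cv2.cvtColor(r,cv2.COLOR_BGR2HSV),(0,150,150),(12,255,255))
    k,l,st,c=cv2.connectedComponentsWithStats(m)
    for i in range(1,k):print(n,st[i,4],(c[i]+[250,165]).round(1),onz(ct,c[i]+[250,165],.05).round(4))
```

```text
35.625
before 6 [285.5 188. ] [0.5984 0.0037 0.05  ]
```

View pics/w19.png

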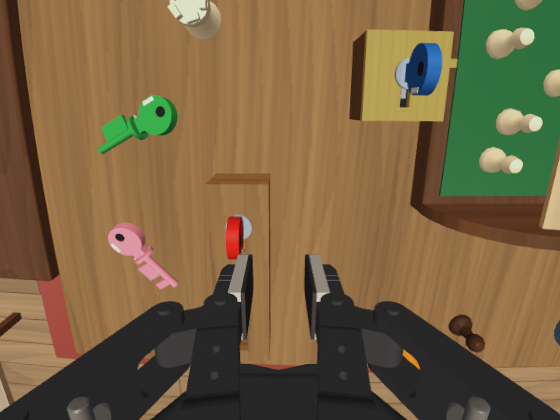

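View pics/s19.png

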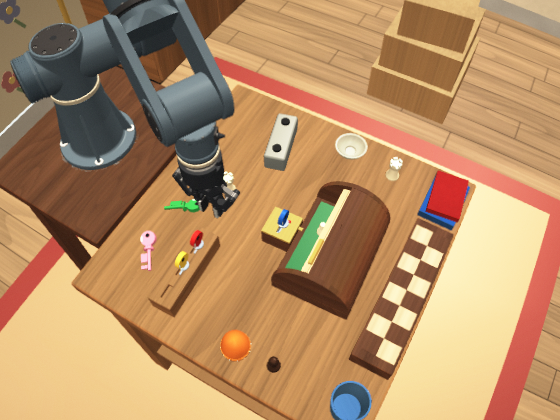

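View pics/t19c.png

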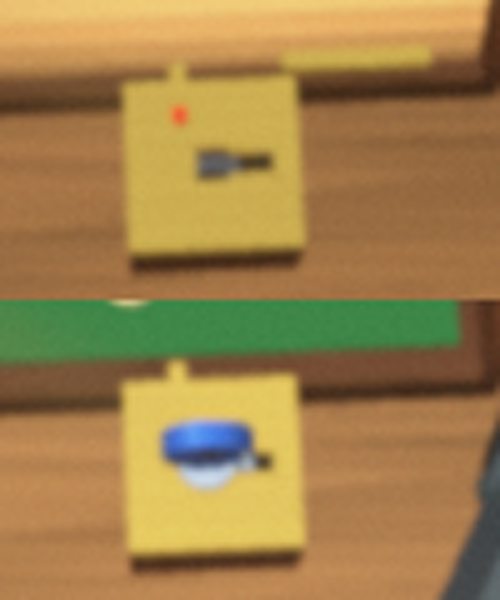

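Run:
```python
from h import *
cal=manip.get_calibration("wrist");im=cv2.imread("pics/w19.png")
ct=manip.get_calibration("top");cs=manip.get_calibration("scene")
K=np.array([.5792,-.0115,.05])
def blue(I,r):
    x0,y0,x1,y1=r;m=cv2.inRange(cv2.cvtColor(I[y0:y1,x0:x1],cv2.COLOR_BGR2HSV),(100,150,40),(125,255,255))
    k,l,st,c=cv2.connectedComponentsWithStats(m);i=1+np.argmax(st[1:,4]);return c[i]+[x0,y0],st[i]+[x0,y0,0,0,0]
rays=[]
for n,c,I,r in(("wrist",cal,im,(380,20,470,130)),("top",ct,cv2.imread("pics/t19.png"),(270,170,320,220)),("scene",cs,cv2.imread("pics/s19.png"),(260,195,310,250))):
    b,st=blue(I,r);print(n,"head",b,st,"pred",proj(c,K+[0,0,.027]),"collar pred",proj(c,K+[0,0,.004]));rays.append(ray(c,b))
A=0;B=0
for o,d in rays:
    d=d/np.linalg.norm(d);P=np.eye(3)-np.outer(d,d);A=A+P;B=B+P@o
X=np.linalg.solve(A,B);print("head centre tri",X,"tilt",(X-K)[:2]/.027)
cv2.imwrite("pics/w19c.png",cv2.resize(im[20:135,350:470],None,fx=5,fy=5,interpolation=cv2.INTER_CUBIC))
```

```text
wrist head [424.26968796  67.83580981] [ 406   44   36   51 1346] pred [419.43274132  75.12886306] collar pred [407.3199309   78.01198096]
top head [290.76785714 192.5       ] [284 191  15   4  56] pred [293.34300459 194.19922742] collar pred [293.06354642 196.90620211]
scene head [283.23076923 216.37362637] [279 210  10  15  91] pred [281.77056887 217.96222251] collar pred [281.7491201  223.21690868]
head centre tri [ 0.58120653 -0.00681617  0.07921689] tilt [0.07431583 0.17347513]
```

View pics/w19c.png

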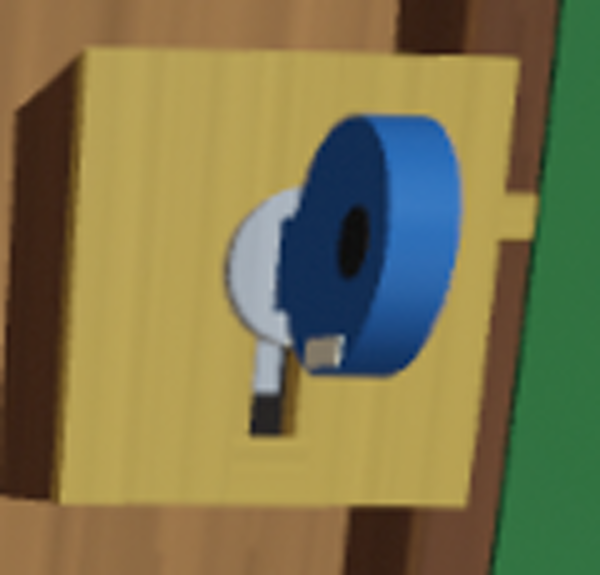

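apply_moves:
  motion:
    - [26,-0.4,-0.2,0.7,0]
    - [26,-0.7,-0.4,1.7,0]
    - [26,-0.9,-0.6,2.6,0]
    - [26,-0.9,-0.6,3.1,0]
    - [26,-0.9,-0.6,3.3,0]
    - [26,-0.9,-0.6,3.3,0]
    - [26,-0.9,-0.6,3.3,0]

```text
t: 36.5
tcp_pos: [0.5758, -0.0881, 0.197]
tool_rot: [0.512, -0.488, 0.487, -0.512]
force: [-0.4, 0.3, -0.0]
finger_gap: 0.307
```

Run:
```python
from h import *
cal,im=shot("wrist","w20");np.save("w20.npy",cal,allow_pickle=True)
K=np.array([.5792,-.0115,.05])
p=proj(cal,K);print(manip.sense()["tcp_pos"],cal["extrinsics"][:3,3],p)
x,y=p.astype(int)
x0,y0=max(0,x-60),max(0,y-60);print(x0,y0)
cv2.imwrite("pics/w20c.png",cv2.resize(im[y0:y0+120,x0:x0+120],None,fx=5,fy=5,interpolation=cv2.INTER_CUBIC))
```

```text
[ 0.57594612 -0.08814646  0.19716682] [ 0.57255207 -0.01106328  0.34068308] [286.23235653 111.26846054]
226 51
```

View pics/w20c.png

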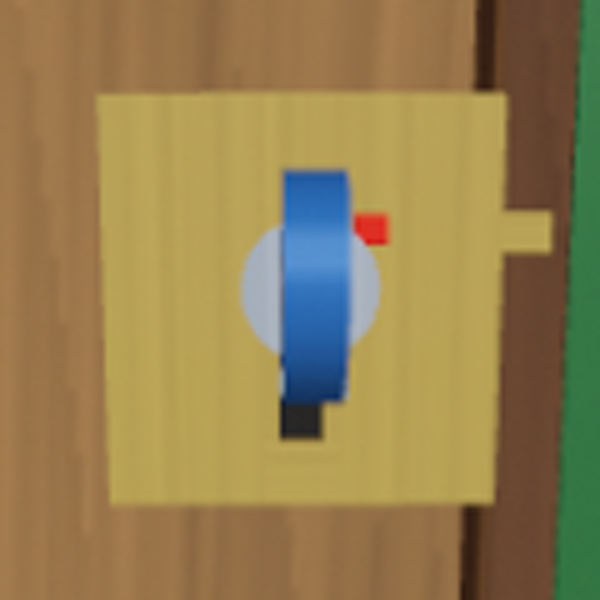

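View pics/w20.png

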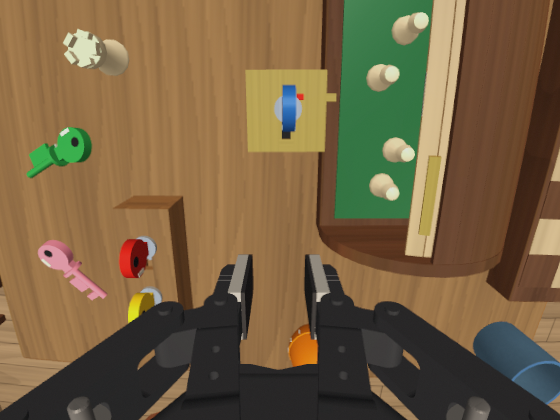

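Run:
```python
from h import *
cal=np.load("w20.npy",allow_pickle=True).item()
f=lambda x,y:(226+x/5-.4,51+y/5-.4)
C=onz(cal,f(311,290),.054);H=onz(cal,f(316,285),.077);M=onz(cal,f(371,229),.05)
print("collar",C,"head",H,"tilt",(H-C)[:2]/.023,"mark",M)
print("hole plate centre",np.mean([onz(cal,f(*p),.05) for p in((97,94),(507,92),(495,502),(110,505))],0))
s=manip.sense();print(s["t"],s["qd"].round(3))
```

```text
collar [ 0.58034819 -0.00918982  0.054     ] head [ 0.58047813 -0.00853183  0.077     ] tilt [0.00564935 0.02860857] mark [0.59035443 0.00161875 0.05      ]
hole plate centre [ 0.57905998 -0.01162703  0.05      ]
36.55 [-0.    -0.002 -0.005  0.001 -0.001  0.001]
```

Run:
```python
from station import manip
print(manip.sign_off())
```

```text
the job is handed in; nothing more can be done
None
```

The blue key is the right one. The box is open, the blue key stands in the lock, and I handed the job in at about 36.6 s of the 72 s.

- **Wrong keys:** Red and yellow both jammed, straining to about 0.97 and 0.74 N m at roughly 0.75 rad of hand turn. I hung each one back in its own rack hole.
- **Right key:** Blue turned smoothly to about 83 degrees at the stop, and the shutter rolled open. I eased it back at about 0.6 rad/s to where it went in and released it.

**Last checks**
- **Blue key:** It stands about 2.7 mm from the keyhole centre in the last overhead wrist picture, tilted about 0.03 rad. An earlier three-camera estimate gave up to 0.17 rad. I trust the overhead picture, because the earlier estimate put a 3 mm sideways shift of the key down to tilt.
- **Bolt:** The red mark shows it 8.4 mm back from its start. At full turn, a different view gave 10.3 mm, so these readings are good to only 1–2 mm; both are over the required 7 mm.
- **Shutter and rack:** The shutter looks fully open, and red and yellow hang in the rack.
- **Other things:** The rooks, pawn, timer and ashtray look unmoved in the pictures; I did not measure their positions again. The gripper was clear of everything.

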